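# Set the roll counter and engage the rewinder clutch

### The job

With the clutch lever still idling in the long pocket of its gate, turn the counter's knob until the number 4 stands whole and centred in the small window. Only then lift the lever by its loop handle, swing it into the first narrow notch (the middle place of the gate, not the far one), let it sink fully home and let go. Leave the other things on the bench where they are.

Things in the scene. Friction and masses are not known exactly. Their poses are not given: they have to be found in the camera images.
- counter: Grey counter box fixed to the bench, 170 x 170 mm, 60 mm high; origin at the centre of its underside, z up. A black knob stands on the middle of its top; the 32 x 32 mm window, framed in steel, is in the top face on the box's +x side (the side away from the robot), its centre 50 mm from the knob's axis.
- dial (a joint): Turn of the knob and its number disc (rad), growing anticlockwise seen from above. Black numerals 1 to 6, 24 mm high, stand on the white disc every pi/3 with their tops outwards; number n is centred in the window at (n-1)*pi/3, so 4 is at 3.142. Stops at 0 and 5.3. It starts between 0.6 and 2.3, turns with light friction (0.05 N m), has no clicks and stays where it is left.
- knob (a point): Point on the knob's axis at the height to grip, 90 mm above the bench. The knob is an upright bar 64 mm long, 18 mm thick, with its top 108 mm and the underside of the bar 68 mm above the bench. The bar lies along the box's x axis when joint dial is 0 or pi, and turns with the dial.
- gate: Lift-gate of the clutch lever, fixed to the bench: foot plate 120 x 250 mm, grey housing, and two curved toothed metal plates up to 170 mm high. Origin on the bench under the lever's pivot, z up. The lever swings about a pivot parallel to the gate's x axis, 30 mm above the origin. From the gate's -y end: long idle pocket, wall, first narrow notch, wall, second (far) notch.
- notch (a point): Floor of the first narrow notch, midway between the toothed plates; its axes are the gate's. The lever's steel cross pin (10 mm thick) must end up here. Notches are 16 mm wide; the walls stand 15 mm above the pocket floors, so the lever must be lifted at least 15 mm to pass.
- swing (a joint): Angle of the lever from upright (rad), positive leaning to the gate's +y. In the idle pocket it can stand from -0.45 to -0.14 (starts from -0.42 to -0.20); the first narrow notch is centred at 0.06 (free play 0.02 either way), the second at 0.28. Stops at -0.45 and 0.33. Stiff enough (0.35 N m) to stay where it is left.
- lift (a joint): How far the lever is pulled out along its own length (m), 0 fully down, stop at 0.030. A spring and its weight draw it down, about 6 to 9 N; let go over a notch it sinks in, on top of a wall it rests at 0.014.
- handle (a point): Middle of the lever's loop handle: a black round bar 24 mm thick and 108 mm long, parallel to the gate's x axis, held at both ends by steel straps with free space of 39 mm below the bar. It lies 225 mm (plus lift) from the pivot along the lever, about 255 mm above the bench when upright; it is best pinched across, from above, in its middle, where it can roll in the fingers as the lever swings.
- tape: Bystander, to be left alone: roll of brown tape standing on its flat side, 90 mm across, 48 mm high; origin at the centre of its underside.
- film_roll: Bystander, to be left alone: upright white film roll, 70 mm across, 160 mm high; origin at the centre of its underside.
- parcel: Bystander, to be left alone: flat cardboard parcel, 200 x 100 x 50 mm high; origin at the centre of its underside.
- rule: Bystander, to be left alone: steel rule 200 x 35 x 5 mm lying flat; origin at the centre of its underside.
- squeegee: Bystander, to be left alone: spatula-like squeegee 200 mm long lying flat; origin under its middle.
- block: Bystander, to be left alone: wooden block 110 x 50 x 35 mm high; origin at the centre of its underside.
- mug: Bystander, to be left alone: white mug 80 mm across, 95 mm high; origin at the centre of its underside.

How it is judged:
By the outcome, as a careful person would: the job done as asked, in the order asked, and still so for the second after the job is handed in, with the robot touching nothing.
It also fails if it takes over 67 s, if anything falls off the work surface, if the arm or the gripper's body presses on something with over 40 N, if the wrist force passes 120 N, or if a joint passes its speed limit or range.

### The arm

A 6-joint arm with a two-finger parallel gripper is mounted at the origin on the work surface. World frame = base frame: x ahead of the robot, y to its left, z up, the work surface at z = 0. Lengths are in m, angles in rad, forces in N, time in s.
With the tool pointing down it reaches from about 0.35 to 0.95 m from the base axis. Payload 17.4 kg.
Tool frame: the origin (TCP) lies at the very end of the fingers, on their centre line; the grasp point (between the pads) lies 19 mm behind it; y points along the fingers, z is the direction in which the jaws open and shut, and the axes are right-handed (so a half turn about y gives the same grasp; the last joint's range is limited). The gripper opens to 93 mm and grips with 3 to 60 N. Pads are 15 mm wide; open, the fingers measure 128 mm over their backs; the gripper's body (75 mm by 188 mm) begins 65 mm behind the grasp point.
Start: joints at [-1.373, 0.116, 1.442, -0, 1.584, -0.038], TCP at [0.158, -0.656, 0.219] pointing down, gripper open.
Joint ranges: [-2.83, 2.83], [-0.83, 2.19], [0.07, 2.5], [-1.14, 4.28], [0.01, 3], [-2.97, 2.97]. Speed limits (rad/s): [1.89, 1.89, 2.22, 3.14, 3.14, 3.14].

### API

Orientations are given as a unit quaternion [x, y, z, w].
In Python, from bench import ctrl gives the robot as it stands.
- The arm moves only by the shell command python3 -m creep 'ROWS' [FORCE]. ROWS is JSON, a list that holds one entry, the list of rows, each a list of 7 numbers: the shift along the tool's x, y, z in units of 50 mm (1.0 is 50 mm), then the turn, a rotation vector about the tool's x, y, z in units of 8 degrees (1.0 is 8 degrees), then the closure in counts, from 0 (fully open) to 255 (shut). A call has 1 to 20 rows; each row is the pose to reach, as a shift and turn from the pose commanded when the call began, along the tool's axes at that moment; what a row does not reach only later rows make up. A row lasts 1/8 s, in which the tool goes at most 62.5 mm and 10.7 degrees, less where a joint would pass 70% of its speed; a pose out of reach is approached as far as the arm can. A call with a gripper value outside its range is refused whole. The fingers move at their own pace and stop on an object; FORCE is the grip in N (left out, the last holds). Time passes only in rows, so rows that repeat a pose let the fingers close. It gives the time, the measured TCP pose, the force and the opening at its end, in the units of the state.
- ctrl.get_obs(): the state, without advancing time (a new reading comes with each control period).
- ctrl.capture(name): name is "scene" or "top" or "wrist"; returns a dict with "frame" (384x512x3 uint8, blue, green, red), "fx", "fy", "cx", "cy" (pixels), "k1" (the pictures are not rectified: a ray, as slopes to the right and down, at radius r is drawn at 1 + k1 r^2 times it, then the intrinsics apply), "world_from_camera" (4x4, takes a point from camera to world coordinates). Camera axes: x right, y up, looking along -z (the intrinsics and any distortion apply to the point x, -y, -z); pixel columns grow to the right and rows downward; lengths in m; the calibration is good to about 2 mm. A picture is of the moment at which its call begins. There is no depth.
- ctrl.sign_off(): hands the job in, once; it reports no verdict.
The state is a dict: "time": time; "qpos": joint angles; "qvel": joint speeds; "joint_efforts": joint torques, N m; "eef_pos": TCP position; "tcp_rot": TCP orientation; "contact_force": force on the tool from outside, world axes, zero at the start; "ft_torque": the same for the moment, N m; "gripper_width": opening from 0.0 (shut) to 1.0 (fully open).
Only numpy, scipy, OpenCV 4.12 (cv2) and the standard library are available. Lean on these libraries where they do the work, as an engineer would, in place of code of your own. Each camera call takes 0.05 s, during which the arm holds its last target. There are 200 camera calls.

## Working session

There is one attempt and no reset: what is moved stays moved. The work goes in short steps, Python scripts to look and compute and a shell command to move; the robot and the scene stay as the last step left them, time stands still between calls to the robot, and variables do not carry over. Pictures are saved under pics/ and viewed, about 8 in all and at most 12, crops included, and the job is handed in when it is done.

```bash
ls; mkdir -p pics; cat > h.py <<'E'
import numpy as np, cv2
from bench import ctrl
from scipy.spatial.transform import Rotation as R
def snap(cam,name):
    c=ctrl.capture(cam); cv2.imwrite(f'pics/{name}.png',c['frame'])
    np.save(f'pics/{name}.npy',{k:v for k,v in c.items() if k!='frame'},allow_pickle=True); return c
def cal(name): return np.load(f'pics/{name}.npy',allow_pickle=True).item()
def ray(c,u,v):
    K=np.array([[c['fx'],0,c['cx']],[0,c['fy'],c['cy']],[0,0,1.]])
    x,y=cv2.undistortPoints(np.array([[[u,v]]],float),K,np.array([c['k1'],0,0,0,0.]))[0,0]
    T=np.array(c['world_from_camera']); return T[:3,3],T[:3,:3]@np.array([x,-y,-1])
def onz(c,u,v,z):
    o,d=ray(c,u,v); return o+d*(z-o[2])/d[2]
def proj(c,P):
    T=np.linalg.inv(np.array(c['world_from_camera'])); p=T[:3,:3]@np.array(P,float)+T[:3,3]
    x,y=p[0]/-p[2],-p[1]/-p[2]; s=1+c['k1']*(x*x+y*y)
    return c['fx']*x*s+c['cx'],c['fy']*y*s+c['cy']
def delta(P,yaxis=None,zaxis=None):
    "shift (50mm) and turn (8deg) from the present pose to TCP P"
    o=ctrl.get_obs(); r=R.from_quat(o['tcp_rot']); s=r.inv().apply(np.array(P)-o['eef_pos'])/.05
    t=np.zeros(3)
    if zaxis is not None:
        y=np.array(yaxis,float);y/=np.linalg.norm(y);z=np.array(zaxis,float);z-=y*(y@z);z/=np.linalg.norm(z)
        t=(r.inv()*R.from_matrix(np.c_[np.cross(y,z),y,z])).as_rotvec()/np.radians(8)
    return np.round(np.r_[s,t],2)
E
python3 - <<'E'
from h import *
a=snap('scene','s0');b=snap('top','t0')
o=ctrl.get_obs();print(o['eef_pos'],R.from_quat(o['tcp_rot']).as_matrix().round(2),o['gripper_width'])
cv2.imwrite('pics/s0b.png',cv2.resize(a['frame'],(800,600)));cv2.imwrite('pics/t0b.png',cv2.resize(b['frame'],(800,600)))
for c in(a,b):print(np.array(c['world_from_camera']).round(2),c['fx'],c['k1'])
E
```

```text
pics
[ 0.15764218 -0.65614277  0.217979  ] [[-0.97 -0.    0.23]
 [-0.23  0.   -0.97]
 [-0.   -1.   -0.  ]] 1.001016600236463
[[ 0.14 -0.82  0.56  1.52]
 [ 0.99  0.11 -0.09 -0.18]
 [ 0.01  0.57  0.82  1.57]
 [ 0.    0.    0.    1.  ]] 469.6207021897553 -0.0898605940941775
[[-0.01  0.99 -0.17  0.38]
 [-1.   -0.01 -0.01 -0.01]
 [-0.01  0.17  0.99  1.37]
 [ 0.    0.    0.    1.  ]] 432.919308020702 -0.15159922895426028
```

View pics/t0b.png

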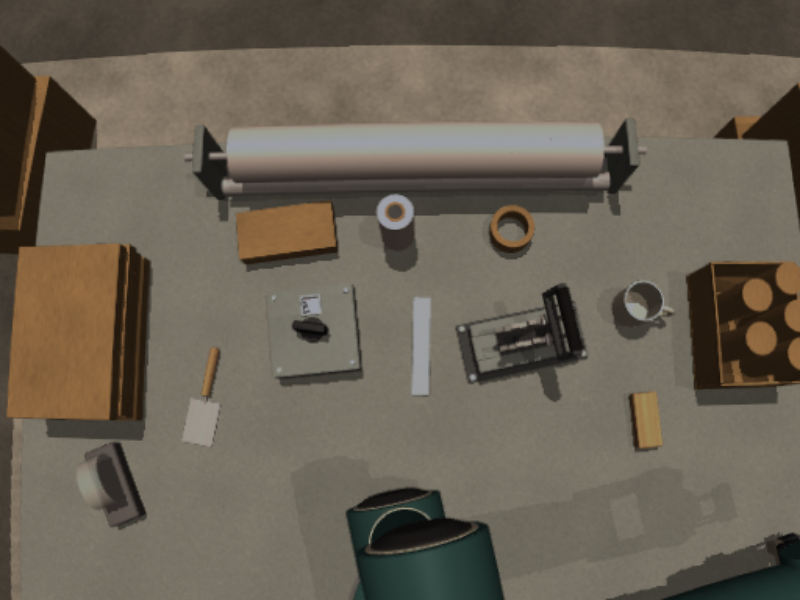

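View pics/s0b.png

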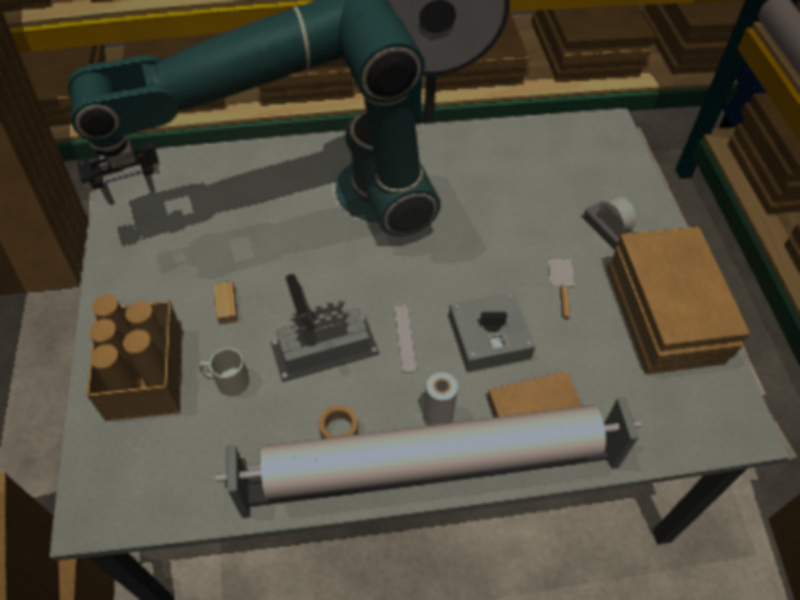

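The top view (800x600) shows the counter with its lid corners at (268,292), (352,286), (360,370) and (277,377), and the knob at (310,328). The gate's foot screws are at (462,328), (472,378) and (584,354), with the handle bar near (563,320) leaning right (-y).

```bash
python3 - <<'E'
from h import *
t=cal('t0');s=.64
f=lambda u,v,z:onz(t,u*s,v*s,z).round(3)
P=[f(u,v,.06) for u,v in((268,292),(352,286),(360,370),(277,377))];print('box',P,np.mean(P,0))
print('knob',f(310,325,.108),'win',f(310,305,.06))
for u,v in((462,328),(472,378),(584,354)):print('foot',f(u,v,.015))
print('handle ends',f(552,290,.26),f(576,355,.26))
print('roll',f(395,212,.16),'tape',f(512,228,.048))
im=cv2.imread('pics/t0.png')
cv2.imwrite('pics/t0c.png',np.vstack([cv2.resize(im[170:250,160:240],(560,560),interpolation=cv2.INTER_CUBIC)]))
a=cv2.resize(im[175:250,165:240],(400,400),interpolation=cv2.INTER_CUBIC);b=cv2.resize(im[175:250,290:375],(400,400*75//85),interpolation=cv2.INTER_CUBIC)
b=cv2.resize(im[175:250,290:375],(400,353),interpolation=cv2.INTER_CUBIC);b=cv2.copyMakeBorder(b,0,47,0,0,0)
cv2.imwrite('pics/t0c.png',np.hstack([a,b]))
E
```

```text
box [array([0.631, 0.295, 0.06 ]), array([0.641, 0.127, 0.06 ]), array([0.475, 0.111, 0.06 ]), array([0.462, 0.274, 0.06 ])] [0.55225 0.20175 0.06   ]
knob [0.557 0.202 0.108] win [0.604 0.21  0.06 ]
foot [ 0.56  -0.091  0.015]
foot [ 0.459 -0.109  0.015]
foot [ 0.504 -0.338  0.015]
handle ends [ 0.589 -0.229  0.26 ] [ 0.479 -0.264  0.26 ]
roll [0.761 0.037 0.16 ] tape [ 0.759 -0.196  0.048]
```

View pics/t0c.png

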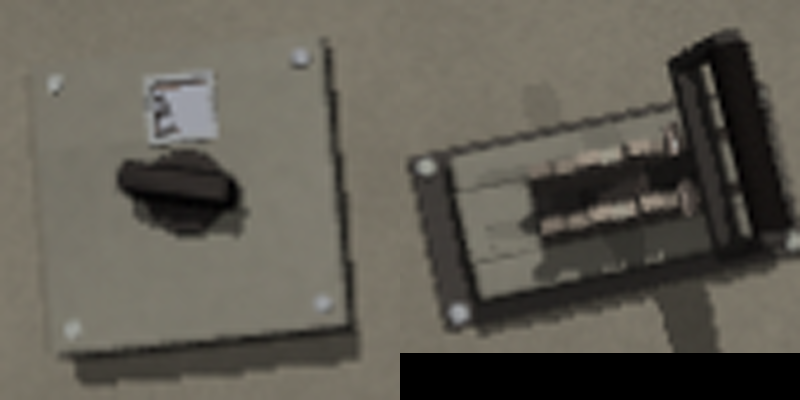

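The crop shows the knob bar from (120,182) to (237,190), a rotated "2" on the left edge of the window, and lid screws at (55,84), (300,57), (323,302) and (73,329). The dial is between 2 and 3, so the sense of the turn is clear.

```bash
python3 - <<'E'
from h import *
t=cal('t0');k=75/400
g=lambda u,v,z:onz(t,165-.5+u*k,175-.5+v*k,z)
S=np.array([g(u,v,.06) for u,v in((55,84),(300,57),(323,302),(73,329))]);print(S.round(3),S.mean(0))
x=(S[0]+S[1]-S[2]-S[3]);y=S[0]+S[3]-S[1]-S[2];print('yaw',np.arctan2(x[1],x[0]),np.arctan2(-y[0],y[1]))
yaw=.5*(np.arctan2(x[1],x[0])+np.arctan2(-y[0],y[1]))
b=g(120,178,.108)-g(237,187,.108);ba=np.arctan2(b[1],b[0]);print('bar',ba,'dial',ba-yaw,'mid',(g(120,178,.108)+g(237,187,.108))/2)
c,s_=np.cos(ba-np.pi/2),np.sin(ba-np.pi/2)
print('hover',delta([S[:,0].mean(),S[:,1].mean(),.25],[0,0,-1],[c,s_,0]));print('mid',delta([.36,-.25,.36]))
# gate handle/foot
h=lambda u,v,z:onz(t,290-.5+u*85/400,175-.5+v*85/400,z)
u0=400
F=[h(425-u0,166,.015),h(458-u0,313,.015)];print('feet',F); d=F[0]-F[1];print('gate yaw',np.arctan2(d[1],d[0]))
E
```

```text
[[0.62  0.285 0.06 ]
 [0.634 0.141 0.06 ]
 [0.492 0.127 0.06 ]
 [0.478 0.271 0.06 ]] [0.5561305  0.20606073 0.06      ]
yaw 0.09577436780046487 0.09770373057602713
bar 1.4827088440599459 dial 1.3859697948716998 mid [0.55498737 0.2031744  0.108     ]
hover [-1.178e+01 -6.200e-01 -1.491e+01  1.000e-02 -8.930e+00 -0.000e+00]
mid [-5.83 -2.83 -6.96  0.    0.    0.  ]
feet [array([ 0.56080554, -0.08855461,  0.015     ]), array([ 0.46197589, -0.10835376,  0.015     ])]
gate yaw 0.19771878676587293
```

```bash
python3 -m creep '[[[-0.5,-1,-0.5,0,0,0,0],[-1.3,-2,-1.5,0,0,0,0],[-2.2,-2.8,-2.6,0,-1,0,0],[-3.1,-2.8,-3.7,0,-2,0,0],[-4,-2.8,-4.8,0,-3,0,0],[-4.9,-2.8,-5.9,0,-4,0,0],[-5.8,-2.8,-7,0,-5,0,0],[-6.6,-2.8,-8.1,0,-6,0,0],[-7.4,-2.8,-9.2,0,-7,0,0],[-8.2,-2.8,-10.2,0,-8,0,0],[-9,-2.6,-11.2,0,-8.93,0,0],[-9.8,-2.2,-12.2,0,-8.93,0,0],[-10.5,-1.6,-13.2,0,-8.93,0,0],[-11.2,-1,-14.1,0,-8.93,0,0],[-11.78,-0.62,-14.91,0,-8.93,0,0],[-11.78,-0.62,-14.91,0,-8.93,0,0],[-11.78,-0.62,-14.91,0,-8.93,0,0],[-11.78,-0.62,-14.91,0,-8.93,0,0],[-11.78,-0.62,-14.91,0,-8.93,0,0]]]'
python3 - <<'E'
from h import *
c=snap('wrist','w1');o=ctrl.get_obs();print(o['time'],o['eef_pos'],R.from_quat(o['tcp_rot']).as_matrix().round(2),o['qpos'].round(2) if hasattr(o['qpos'],'round') else o['qpos'])
print(np.array(c['world_from_camera']).round(3),proj(c,[.556,.206,.108]))
E
```

```text
time: 2.48
eef_pos: [0.5562, 0.2051, 0.2506]
tcp_rot: [0.477, -0.522, 0.522, -0.478]
contact_force: [1.4, -0.4, 0.1]
gripper_width: 0.999
2.525 [0.55623074 0.20500291 0.25079236] [[-0.09  0.    1.  ]
 [-1.    0.   -0.09]
 [-0.   -1.    0.  ]] [ 0.31 -0.07  1.58 -0.    1.63  0.4 ]
[[ 0.996  0.086  0.022  0.563]
 [-0.089  0.958  0.274  0.281]
 [ 0.003 -0.275  0.961  0.415]
 [ 0.     0.     0.     1.   ]] (np.float64(254.49601457989462), np.float64(179.11298745061458))
```

View pics/w1.png

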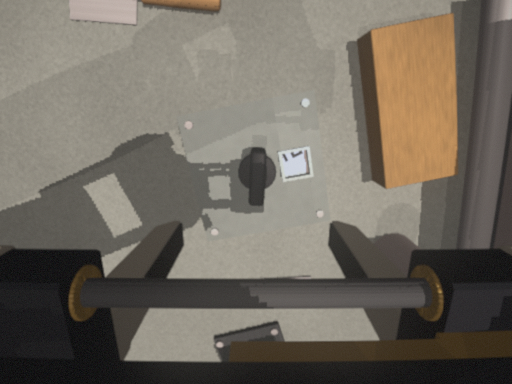

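The wrist view shows the lid screws at (189,125), (306,102), (320,214) and (215,232), and the bar top running from (259,150) to (257,204). The window is at (295,164), with the "2" leaving it.

```bash
python3 - <<'E'
from h import *
c=cal('w1')
S=np.array([onz(c,u,v,.06) for u,v in((189,125),(306,102),(320,214),(215,232))]);print(S.round(3),S.mean(0))
a,b=onz(c,259,150,.108),onz(c,257.5,204,.108);d=a-b;print(a,b,(a+b)/2,np.arctan2(d[1],d[0]))
p=np.append((S.mean(0)[:2]+[.5561,.2061])/2,0); print(p)
print(delta([p[0],p[1],.071]))
E
```

```text
[[0.481 0.269 0.06 ]
 [0.625 0.284 0.06 ]
 [0.638 0.139 0.06 ]
 [0.495 0.125 0.06 ]] [0.55970138 0.20435301 0.06      ]
[0.56376957 0.23788155 0.108     ] [0.55679522 0.17656612 0.108     ] [0.5602824  0.20722384 0.108     ] 1.4575376443241774
[0.55790069 0.20522651 0.        ]
[-0.01  3.6   0.03  0.    0.    0.  ]
```

```bash
python3 -m creep '[[[0,1,0,0,0,0,0],[0,2,0,0,0,0,0],[0,2.8,0,0,0,0,0],[0,3.2,0,0,0,0,0],[0,3.58,0.03,0,0,0,0],[0,3.58,0.03,0,0,0,0],[0,3.58,0.03,0,0,0,150],[0,3.58,0.03,0,0,0,230],[0,3.58,0.03,0,0,0,255],[0,3.58,0.03,0,0,0,255],[0,3.58,0.03,0,0,0,255],[0,3.58,0.03,0,0,0,255],[0,3.58,0.03,0,0,0,255],[0,3.58,0.03,0,0,0,255]]]' 20
python3 - <<'E'
from h import *
o=ctrl.get_obs();z=R.from_quat(o['tcp_rot']).as_matrix()[:,2];print(o['ft_torque'],np.arctan2(z[1],z[0]),o['gripper_width']*93)
E
```

```text
time: 4.28
eef_pos: [0.5579, 0.2062, 0.0713]
tcp_rot: [0.477, -0.521, 0.522, -0.478]
contact_force: [-0.1, 0.6, 4.2]
gripper_width: 0.196
[ 0.01247646 -0.05284818 -0.05013475] -0.08811566279232894 18.208319298398695
```

Gripped on 18.2 mm, which is the bar's thickness. Turn 12.58 units.

```bash
python3 -m creep '[[[0,0,0,0,-0.5,0,255],[0,0,0,0,-1.3,0,255],[0,0,0,0,-2.2,0,255],[0,0,0,0,-3.1,0,255],[0,0,0,0,-4,0,255],[0,0,0,0,-4.9,0,255],[0,0,0,0,-5.8,0,255],[0,0,0,0,-6.7,0,255],[0,0,0,0,-7.6,0,255],[0,0,0,0,-8.5,0,255],[0,0,0,0,-9.4,0,255],[0,0,0,0,-10.3,0,255],[0,0,0,0,-11.2,0,255],[0,0,0,0,-12,0,255],[0,0,0,0,-12.4,0,255],[0,0,0,0,-12.58,0,255],[0,0,0,0,-12.58,0,255],[0,0,0,0,-12.58,0,255]]]'
python3 - <<'E'
from h import *
o=ctrl.get_obs();z=R.from_quat(o['tcp_rot']).as_matrix()[:,2];print(o['ft_torque'],np.arctan2(z[1],z[0]),o['gripper_width']*93)
c=snap('top','t2');cv2.imwrite('pics/t2c.png',cv2.resize(c['frame'][150:250,150:250],(600,600),interpolation=cv2.INTER_CUBIC))
E
```

```text
time: 6.52
eef_pos: [0.5577, 0.2059, 0.0712]
tcp_rot: [0.706, 0.034, -0.034, -0.706]
contact_force: [-3.7, -2.2, 7.0]
gripper_width: 0.194
[-0.34710954  0.59005035 -0.02759163] 1.6683009909536037 18.019587848009525
```

```bash
python3 -m creep '[[[0,0,0,0,0,0,150],[0,0,0,0,0,0,80],[0,0,0,0,0,0,0],[0,0,0,0,0,0,0],[0,0,0,0,0,0,0],[0,0,0,0,0,0,0],[0,-0.6,0,0,0,0,0],[0,-1.4,0,0,0,0,0],[0,-2.4,0,0,0,0,0],[0,-3,0,0,0,0,0],[0,-3,0,0,0,0,0],[0,-3,0,0,0,0,0]]]'
python3 - <<'E'
from h import *
c=snap('wrist','w2');u,v=map(int,proj(c,[.58,.207,.07]));print(u,v)
f=c['frame'][max(0,v-90):v+90,max(0,u-120):u+120];cv2.imwrite('pics/w2c.png',cv2.resize(f,None,fx=3.3,fy=3.3,interpolation=cv2.INTER_CUBIC));print(max(0,v-90),max(0,u-120),f.shape)
E
```

```text
time: 8.07
eef_pos: [0.5575, 0.2059, 0.2195]
tcp_rot: [0.706, 0.034, -0.035, -0.706]
contact_force: [-0.7, -1.0, -0.3]
gripper_width: 1.002
255 197
107 135 (180, 240, 3)
```

View pics/w2c.png

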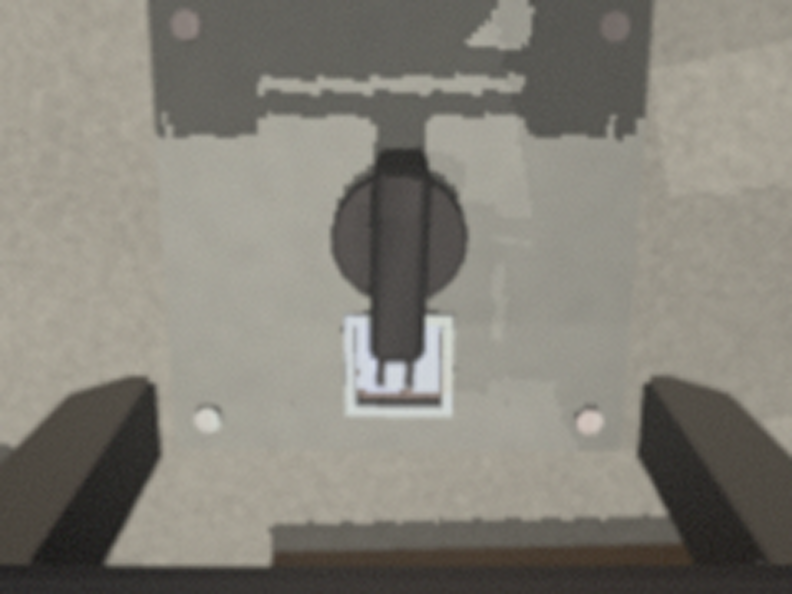

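The wrist crop shows the bar over the inner part of the window. The two upper prongs of an open-topped 4 show at (381,375) and (409,375), and the frame is centred at column 399. I'll measure the bar's angle against the box numerically and get an unobstructed view from +x.

```bash
python3 - <<'E'
from h import *
c=cal('w2');g=lambda u,v,z:onz(c,135-.35+u/3.3,107-.35+v/3.3,z)
S=np.array([g(*p,.06) for p in((185,24),(615,25),(590,420),(208,419))])
x=S[2]+S[3]-S[0]-S[1];y=S[1]+S[2]-S[0]-S[3];ya=np.arctan2(x[1],x[0]);yb=np.arctan2(-y[0],y[1]);print(S.mean(0),ya,yb)
a=g(402.5,185,.108);b=g(397.5,345,.108);d=b-a;print('bar',np.arctan2(d[1],d[0]),'err',np.arctan2(d[1],d[0])-(ya+yb)/2,a,b)
# view pose: wrist camera on +x side: camera offset from tcp
o=ctrl.get_obs();r=R.from_quat(o['tcp_rot']);T=np.array(c['world_from_camera']);print('cam off tool',r.inv().apply(T[:3,3]-o['eef_pos']), 'look',r.inv().apply(-T[:3,2]))
E
```

```text
[0.55853266 0.20518781 0.06      ] 0.0953221474654055 0.0955624482507276
bar 0.06779480368451513 err -0.027647494173551418 [0.53233448 0.20361409 0.108     ] [0.58301105 0.20705497 0.108     ]
cam off tool [-0.07605558 -0.16499237 -0.00039149] look [ 0.27646261  0.96102378 -0.00131238]
```

```bash
python3 -m creep '[[[0.8,-0.4,0,0,0,0,0],[1.6,-0.4,0,0,0,0,0],[2.4,-0.4,0,0,0,0,0],[2.6,-0.4,0,0,0,0,0],[2.6,-0.4,0,0,0,0,0],[2.6,-0.4,0,0,0,0,0]]]'
python3 - <<'E'
from h import *
c=snap('wrist','w3');u,v=map(int,proj(c,[.608,.21,.06]));print(u,v)
y0,x0=max(0,v-60),max(0,u-60)
f=c['frame'][y0:y0+110,x0:x0+120];cv2.imwrite('pics/w3c.png',cv2.resize(f,None,fx=5,fy=5,interpolation=cv2.INTER_CUBIC));print(y0,x0,np.array(c['world_from_camera'])[:3,3])
E
```

```text
time: 8.88
eef_pos: [0.6863, 0.2187, 0.2406]
tcp_rot: [0.706, 0.034, -0.035, -0.706]
contact_force: [-0.3, 0.4, 0.3]
gripper_width: 0.997
255 106
46 195 [0.61065844 0.21087472 0.405353  ]
```

View pics/w3c.png

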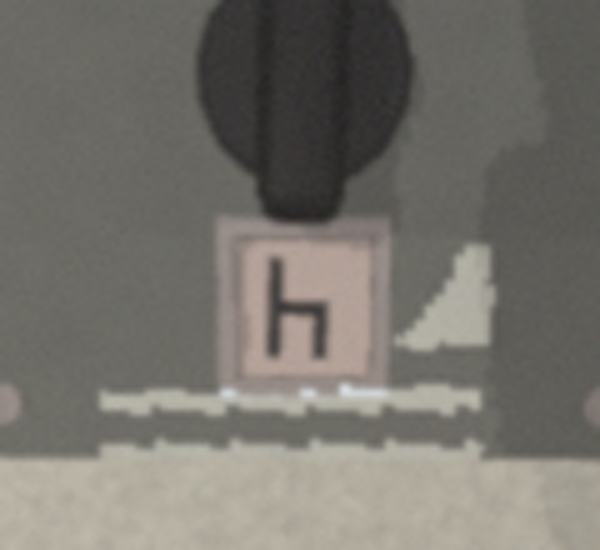

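The crop shows the 4 whole in the window, upside down in this view. It spans columns 267 to 328 (centre 297) and the window spans 232 to 378 (centre 305). So the dial is about 0.03 rad short, in agreement with the bar angle, and I'll mend it with a regrasp and +0.03 rad.

```bash
python3 -m creep '[[[-0.9,0,0,0,0,0,0],[-1.8,0,0,0,0,0,0],[-2.4,0.4,0,0,0,0,0],[-2.59,1.2,0,0,0,0,0],[-2.59,2.2,0,0,0,0,0],[-2.59,3,0,0,0,0,0],[-2.59,3.38,0,0,0,0,0],[-2.59,3.38,0,0,0,0,0],[-2.59,3.38,0,0,0,0,170],[-2.59,3.38,0,0,0,0,220],[-2.59,3.38,0,0,0,0,255],[-2.59,3.38,0,0,0,0,255],[-2.59,3.38,0,0,0,0,255],[-2.59,3.38,0,0,0,0,255],[-2.59,3.38,0,0,0,0,255],[-2.59,3.38,0,0,-0.1,0,255],[-2.59,3.38,0,0,-0.21,0,255],[-2.59,3.38,0,0,-0.21,0,255],[-2.59,3.38,0,0,-0.21,0,255]]]' 20
python3 -c "
from h import *
o=ctrl.get_obs();z=R.from_quat(o['tcp_rot']).as_matrix()[:,2];print(o['ft_torque'],np.arctan2(z[1],z[0]))"
python3 -m creep '[[[0,0,0,0,0,0,200],[0,0,0,0,0,0,100],[0,0,0,0,0,0,0],[0,0,0,0,0,0,0],[0,0,0,0,0,0,0],[0,0,0,0,0,0,0],[0,-0.6,0,0,0,0,0],[0,-1.4,0,0,0,0,0],[0,-2.4,0,0,0,0,0],[0,-3.2,0,0,0,0,0],[0.6,-3.38,0,0,0,0,0],[1.4,-3.38,0,0,0,0,0],[2.2,-3.38,0,0,0,0,0],[2.59,-3.38,0,0,0,0,0],[2.59,-3.38,0,0,0,0,0],[2.59,-3.38,0,0,0,0,0]]]'
python3 - <<'E'
from h import *
c=snap('wrist','w4')
f=c['frame'][46:156,195:315];cv2.imwrite('pics/w4c.png',cv2.resize(f,None,fx=5,fy=5,interpolation=cv2.INTER_CUBIC))
E
```

```text
time: 11.3
eef_pos: [0.5583, 0.206, 0.0716]
tcp_rot: [0.706, 0.045, -0.045, -0.706]
contact_force: [0.6, -2.6, -0.0]
gripper_width: 0.196
[-0.34294929 -0.34408559 -0.00948561] 1.697544962570842
time: 13.3
eef_pos: [0.6861, 0.2224, 0.2407]
tcp_rot: [-0.706, -0.045, 0.045, 0.706]
contact_force: [0.7, 0.3, -0.5]
gripper_width: 1.002
```

View pics/w4c.png

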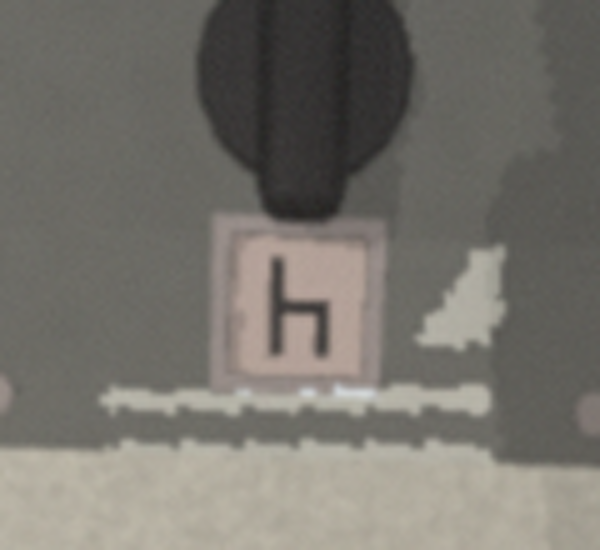

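The crop shows the 4 at columns 270 to 328 (centre 299) and the window at 211 to 386 (centre 298.5), so it is centred. Next is the lever.

```bash
python3 - <<'E'
from h import *
y=.198+np.pi/2
print(delta([.533,-.247,.37],[0,0,-1],[np.cos(y),np.sin(y),0]))
E
```

```text
[-4.22 -2.58 -8.93 -0.   -0.51  0.  ]
```

```bash
python3 -m creep '[[[0,-0.8,0,0,0,0,0],[-0.4,-1.8,-0.6,0,0,0,0],[-0.9,-2.58,-1.6,0,0,0,0],[-1.4,-2.58,-2.7,0,-0.51,0,0],[-1.9,-2.58,-3.8,0,-0.51,0,0],[-2.4,-2.58,-4.9,0,-0.51,0,0],[-2.9,-2.58,-6,0,-0.51,0,0],[-3.4,-2.58,-7.1,0,-0.51,0,0],[-3.9,-2.58,-8.1,0,-0.51,0,0],[-4.22,-2.58,-8.93,0,-0.51,0,0],[-4.22,-2.58,-8.93,0,-0.51,0,0],[-4.22,-2.58,-8.93,0,-0.51,0,0],[-4.22,-2.58,-8.93,0,-0.51,0,0]]]'
python3 - <<'E'
from h import *
c=snap('wrist','w5');print(proj(c,[.533,-.247,.245]))
E
```

```text
time: 14.98
eef_pos: [0.534, -0.246, 0.3699]
tcp_rot: [0.704, 0.071, -0.07, -0.704]
contact_force: [0.1, 0.2, -0.4]
gripper_width: 0.999
(np.float64(255.75587858772005), np.float64(182.8169069949083))
```

View pics/w5.png

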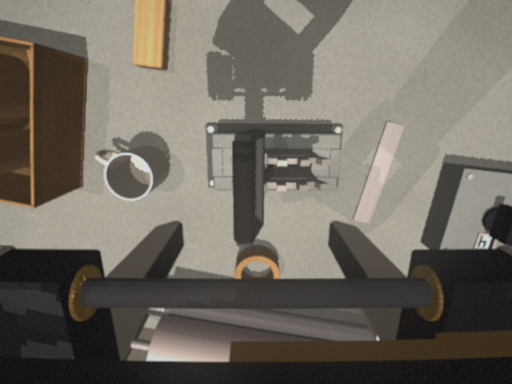

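The wrist view has image right along gate +y and image down along gate +x. Foot screws are at (211,129), (338,130) and (211,184), and the black handle is around columns 234 to 264 and rows 135 to 242. I'll take a brightened crop.

```bash
python3 - <<'E'
from h import *
im=cv2.imread('pics/w5.png')[115:250,195:355];t=cv2.imread('pics/t0.png')[175:250,290:375]
g=lambda i:(255*(i/255.)**.5).astype('u1')
cv2.imwrite('pics/w5c.png',cv2.resize(g(im),(800,675),interpolation=cv2.INTER_CUBIC)[:600])
E
```

```text
(no output)
```

View pics/w5c.png

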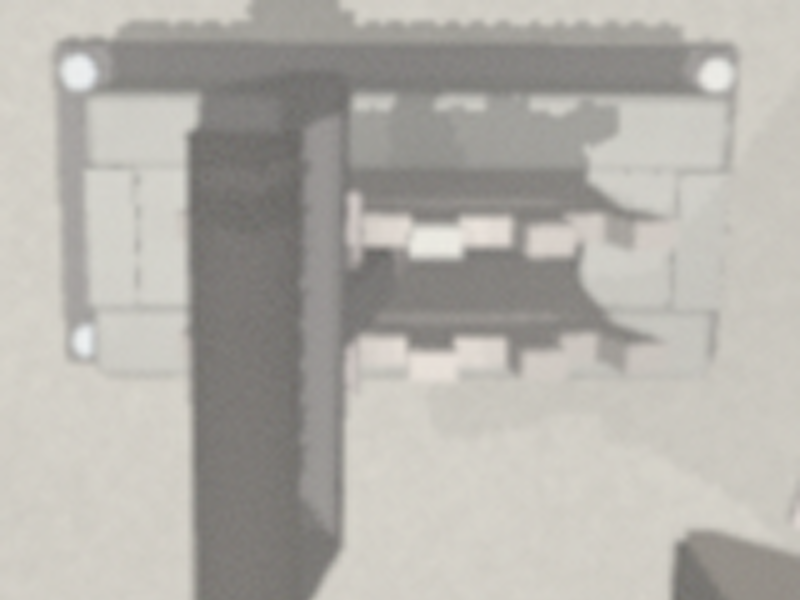

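The crop (x5, offset 195,115) shows the bar at columns 190 to 302 starting at row 130, and the foot screws at (78,72), (715,75) and (85,340).

```bash
python3 - <<'E'
from h import *
c=cal('w5');t=cal('t0');q=lambda u,v:(195-.4+u/5,115-.4+v/5)
F=np.array([onz(c,*q(*p),.012) for p in((78,72),(715,75),(85,340))]);print('feet',F.round(3))
d=F[1]-F[0];yaw=np.arctan2(-d[0],d[1]);print('yaw',yaw,'span',np.linalg.norm(d),np.linalg.norm(F[2]-F[0]))
Y=np.array([-np.sin(yaw),np.cos(yaw),0]);X=np.array([np.cos(yaw),np.sin(yaw),0])
C=(F[1]+F[2])/2;C[2]=0;print('plate centre',C)
o,r=ray(c,244.2,191.5)
# handle in plane of gate x through centre: intersect ray with circle radius .225 about (C.y,.03)
for s in np.linspace(.1,.25,1): pass
for th in np.arange(-.45,-.15,.03):
    z=.03+.225*np.cos(th);p=o+r*(z-o[2])/r[2];print(th.round(2),'y ray',((p-C)@Y).round(4),'y circ',(.225*np.sin(th)).round(4),'x',((p-C)@X).round(4))
for z in(.235,.245,.255):
    a,b=onz(c,233,191,z),onz(c,255.2,191,z);e1,e2=onz(c,244,141,z),onz(c,245,242,z);print(z,'width',np.linalg.norm(a-b),'len',np.linalg.norm(e1-e2),(e1+e2)/2)
o2,r2=ray(t,363.9,204.2);A=np.c_[r,-r2];k=np.linalg.lstsq(A,o2-o,rcond=None)[0];print('tri',o+r*k[0],o2+r2*k[1])
E
```

```text
feet [[ 0.51  -0.336  0.012]
 [ 0.465 -0.11   0.012]
 [ 0.608 -0.318  0.012]]
yaw 0.19600003043227127 span 0.23074105105247417 0.10015370790909182
plate centre [ 0.53676444 -0.21377653  0.        ]
-0.45 y ray -0.0446 y circ -0.0979 x 0.003
-0.42 y ray -0.0445 y circ -0.0917 x 0.0022
-0.39 y ray -0.0444 y circ -0.0855 x 0.0014
-0.36 y ray -0.0443 y circ -0.0793 x 0.0007
-0.33 y ray -0.0442 y circ -0.0729 x 0.0
-0.3 y ray -0.0441 y circ -0.0665 x -0.0006
-0.27 y ray -0.044 y circ -0.06 x -0.0011
-0.24 y ray -0.044 y circ -0.0535 x -0.0016
-0.21 y ray -0.0439 y circ -0.0469 x -0.0021
-0.18 y ray -0.0438 y circ -0.0403 x -0.0024
-0.15 y ray -0.0438 y circ -0.0336 x -0.0028
0.235 width 0.02441760701066882 len 0.11618538943352828 [ 0.55059597 -0.2561048   0.235     ]
0.245 width 0.023602595154661787 len 0.11230734889328423 [ 0.54755281 -0.25628482  0.245     ]
0.255 width 0.022787583298654726 len 0.10842930835304006 [ 0.54450966 -0.25646483  0.255     ]
tri [ 0.54221933 -0.25728333  0.25371236] [ 0.54069588 -0.25632765  0.25327764]
```

The swing comes out near -0.20, with the handle at about (0.545, -0.257, 0.251). Two-view triangulation agrees within 4 mm. Descend and pinch.

```bash
python3 -m creep '[[[0.1,0,-0.2,0,0,0,0],[0.18,0.4,-0.26,0,0,0,0],[0.18,1.1,-0.26,0,0,0,0],[0.18,1.8,-0.26,0,0,0,0],[0.18,2.4,-0.26,0,0,0,0],[0.18,2.77,-0.26,0,0,0,0],[0.18,2.77,-0.26,0,0,0,0],[0.18,2.77,-0.26,0,0,0,120],[0.18,2.77,-0.26,0,0,0,180],[0.18,2.77,-0.26,0,0,0,255],[0.18,2.77,-0.26,0,0,0,255],[0.18,2.77,-0.26,0,0,0,255],[0.18,2.77,-0.26,0,0,0,255],[0.18,2.77,-0.26,0,0,0,255],[0.18,2.77,-0.26,0,0,0,255]]]' 30
python3 - <<'E'
from h import *
c=snap('wrist','w6');cv2.imwrite('pics/w6.png',(255*(c['frame']/255.)**.6).astype('u1'));print(ctrl.get_obs()['gripper_width']*93)
E
```

```text
time: 16.9
eef_pos: [0.5452, -0.2581, 0.2311]
tcp_rot: [-0.704, -0.07, 0.07, 0.704]
contact_force: [-0.1, 1.1, -0.1]
gripper_width: 0.252
23.36970415624022
```

View pics/w6.png

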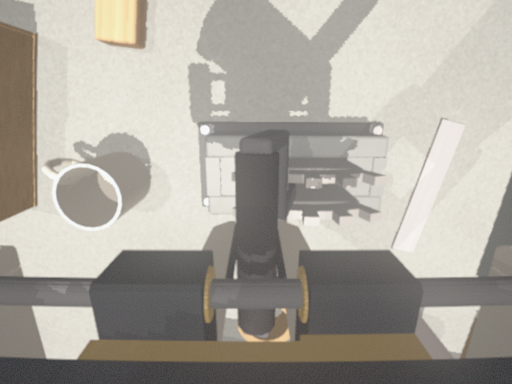

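The wrist view shows the handle between the pads at (257,295). The opening is 23.4 mm against the bar's 24 mm. Lift 22 mm along the lever and check.

```bash
python3 -m creep '[[[0,-0.1,-0.02,0,0,0,255],[0,-0.2,-0.04,0,0,0,255],[0,-0.3,-0.06,0,0,0,255],[0,-0.4,-0.08,0,0,0,255],[0,-0.44,-0.09,0,0,0,255],[0,-0.44,-0.09,0,0,0,255]]]'
python3 - <<'E'
from h import *
o=ctrl.get_obs();p=o['eef_pos']-np.array([.5368,-.2138,0]);y=.196;print('gate x,y',p@[np.cos(y),np.sin(y),0],p@[-np.sin(y),np.cos(y),0],'z',p[2],o['contact_force'],o['gripper_width']*93)
E
```

```text
time: 17.7
eef_pos: [0.5462, -0.2627, 0.2532]
tcp_rot: [0.704, 0.07, -0.07, -0.704]
contact_force: [-0.1, -0.7, -7.1]
gripper_width: 0.25
gate x,y -0.00033379323259944663 -0.049761292418187476 z 0.2532460263561188 [-0.12168876 -0.74316528 -7.0774125 ] 23.257657883466266
```

```bash
python3 -m creep '[[[0,-0.03,0.15,0,0,0,255],[0,-0.05,0.3,0,0,0,255],[0,-0.07,0.47,0,0,0,255],[0,-0.09,0.64,0,0,0,255],[0,-0.09,0.8,0,0,0,255],[0,-0.1,0.96,0,0,0,255],[0,-0.1,1.1,0,0,0,255],[0,-0.09,1.22,0,0,0,255],[0,-0.09,1.29,0,0,0,255],[0,-0.09,1.29,0,0,0,255],[0,-0.09,1.29,0,0,0,255]]]'
python3 - <<'E'
from h import *
o=ctrl.get_obs();p=o['eef_pos']-np.array([.5368,-.2138,0]);y=.196;print('gate x,y',p@[np.cos(y),np.sin(y),0],p@[-np.sin(y),np.cos(y),0],'z',p[2],o['contact_force'],o['gripper_width']*93)
c=snap('wrist','w7');t=snap('scene','s7')
f=lambda i,k:cv2.resize((255*(i/255.)**.6).astype('u1'),None,fx=k,fy=k,interpolation=cv2.INTER_CUBIC)
A=f(c['frame'][80:260,180:400],2.7);u,v=map(int,proj(t,[.53,-.21,.15]));B=f(t['frame'][v-60:v+60,u-55:u+55],4.05)
n=min(len(A),len(B));m=np.hstack([A[:n],B[:n]]);m=cv2.resize(m,None,fx=.76,fy=.76);print(m.shape,u,v);cv2.imwrite('pics/w7c.png',m)
E
```

```text
time: 19.08
eef_pos: [0.5334, -0.1992, 0.2576]
tcp_rot: [-0.703, -0.07, 0.07, 0.704]
contact_force: [-0.4, -0.2, -5.9]
gripper_width: 0.25
gate x,y -0.00045031762725880164 0.014967461736628468 z 0.25756323085622357 [-0.38447893 -0.23472591 -5.88226245] 23.263528661831447
(369, 790, 3) 204 199
```

View pics/w7c.png

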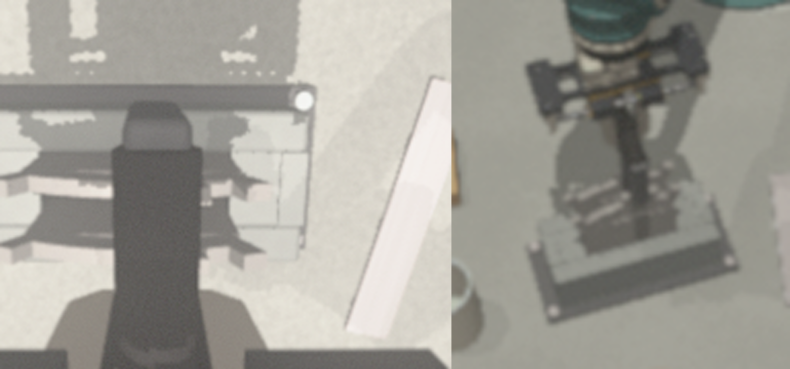

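The view shows the lever nearly upright, with the bar at columns 113 to 203 covering the teeth and the pin not visible. I'll lower part way and feel for contact.

```bash
python3 -m creep '[[[0,0.08,0,0,0,0,255],[0,0.16,-0.01,0,0,0,255],[0,0.24,-0.02,0,0,0,255],[0,0.28,-0.02,0,0,0,255],[0,0.28,-0.02,0,0,0,255]]]'
```

```text
time: 19.8
eef_pos: [0.5347, -0.1974, 0.248]
tcp_rot: [-0.702, -0.073, 0.069, 0.705]
contact_force: [-4.2, 29.0, 27.2]
gripper_width: 0.247
```

Contact on a wall edge, pushing the lever towards +y, so the notch lies slightly further on. Raise, shift +6 mm and feel again.

```bash
python3 -m creep '[[[0,-0.1,0,0,0,0,255],[0,-0.2,0,0,0,0,255],[0,-0.28,0.02,0,0,0,255],[0,-0.28,0.08,0,0,0,255],[0,-0.28,0.14,0,0,0,255],[0,-0.28,0.14,0,0,0,255]]]'
python3 -m creep '[[[0,0.08,0,0,0,0,255],[0,0.16,-0.01,0,0,0,255],[0,0.2,-0.01,0,0,0,255],[0,0.24,-0.02,0,0,0,255],[0,0.24,-0.02,0,0,0,255]]]'
```

```text
time: 20.55
eef_pos: [0.5323, -0.1936, 0.2576]
tcp_rot: [0.704, 0.07, -0.07, -0.703]
contact_force: [1.8, -1.8, -6.5]
gripper_width: 0.248
time: 21.18
eef_pos: [0.5324, -0.1944, 0.2454]
tcp_rot: [-0.704, -0.07, 0.07, 0.704]
contact_force: [2.0, -1.1, -7.6]
gripper_width: 0.254
```

It goes below wall height with the spring still hanging freely, so the pin is in the notch. Lower the rest, then release and rise.

```bash
python3 -m creep '[[[0,0.06,0,0,0,0,255],[0,0.12,-0.01,0,0,0,255],[0,0.17,-0.01,0,0,0,255],[0,0.19,-0.01,0,0,0,255],[0,0.19,-0.01,0,0,0,255],[0,0.19,-0.01,0,0,0,255]]]'
```

```text
time: 21.92
eef_pos: [0.5334, -0.1951, 0.2396]
tcp_rot: [0.704, 0.072, -0.068, -0.703]
contact_force: [-1.4, 1.7, 19.2]
gripper_width: 0.247
```

It stopped 4 mm higher than expected, possibly rubbing the notch side. I'll relieve the load and feel the side play.

```bash
python3 -m creep '[[[0,-0.08,0,0,0,0,255],[0,-0.08,0,0,0,0,255]]]'; python3 -m creep '[[[0,0,0.04,0,0,0,255],[0,0,0.08,0,0,0,255],[0,0,0.08,0,0,0,255]]]';python3 -m creep '[[[0,0,-0.06,0,0,0,255],[0,0,-0.12,0,0,0,255],[0,0,-0.16,0,0,0,255],[0,0,-0.16,0,0,0,255]]]'
```

```text
time: 22.18
eef_pos: [0.5325, -0.1949, 0.24]
tcp_rot: [-0.704, -0.07, 0.07, 0.704]
contact_force: [1.1, 0.2, -4.2]
gripper_width: 0.253
time: 22.55
eef_pos: [0.5317, -0.1909, 0.24]
tcp_rot: [0.704, 0.07, -0.07, -0.704]
contact_force: [1.5, -2.5, -3.4]
gripper_width: 0.25
time: 23.05
eef_pos: [0.533, -0.1964, 0.2401]
tcp_rot: [-0.702, -0.07, 0.071, 0.706]
contact_force: [-5.7, 21.6, 1.9]
gripper_width: 0.25
```

```bash
python3 -m creep '[[[0,0,0.1,0,0,0,255],[0,0,0.2,0,0,0,255],[0,0,0.22,0,0,0,255],[0,0,0.22,0,0,0,255]]]';python3 -m creep '[[[0,0,0.04,0,0,0,255],[0,0,0.08,0,0,0,255],[0,0,0.08,0,0,0,255]]]'
```

```text
time: 23.55
eef_pos: [0.5311, -0.1882, 0.24]
tcp_rot: [0.704, 0.07, -0.07, -0.704]
contact_force: [2.6, -3.5, -6.1]
gripper_width: 0.251
time: 23.92
eef_pos: [0.5305, -0.1852, 0.2401]
tcp_rot: [0.705, 0.07, -0.07, -0.703]
contact_force: [5.4, -12.7, -6.8]
gripper_width: 0.25
```

Walls felt at y ≈ -0.196 and -0.1855, a play of 10.7 mm at the handle, which matches the narrow notch. Centre and lower.

```bash
python3 -m creep '[[[0,0,-0.06,0,0,0,255],[0,0,-0.12,0,0,0,255],[0,0.04,-0.12,0,0,0,255],[0,0.06,-0.12,0,0,0,255],[0,0.06,-0.12,0,0,0,255]]]';python3 -m creep '[[[0,0.04,0,0,0,0,255],[0,0.06,0,0,0,0,255],[0,0.06,0,0,0,0,255]]]'
```

```text
time: 24.55
eef_pos: [0.5322, -0.1898, 0.2399]
tcp_rot: [0.704, 0.071, -0.069, -0.703]
contact_force: [-2.0, 4.3, 15.1]
gripper_width: 0.253
time: 24.92
eef_pos: [0.5329, -0.1901, 0.2395]
tcp_rot: [0.705, 0.073, -0.067, -0.703]
contact_force: [-1.9, 4.3, 32.6]
gripper_width: 0.251
```

Force rises sharply at z ≈ 0.2398, so that is the floor. Unload, release, rise clear and check.

```bash
python3 -m creep '[[[0,-0.1,0,0,0,0,255],[0,-0.1,0,0,0,0,200],[0,-0.1,0,0,0,0,100],[0,-0.1,0,0,0,0,0],[0,-0.1,0,0,0,0,0],[0,-0.1,0,0,0,0,0],[0,-0.1,0,0,0,0,0],[0,-0.5,0,0,0,0,0],[0,-1.2,0,0,0,0,0],[0,-2,0,0,0,0,0],[0,-2.6,0,0,0,0,0],[0,-2.6,0,0,0,0,0],[0,-2.6,0,0,0,0,0]]]'
python3 - <<'E'
from h import *
c=snap('wrist','w8');t=snap('scene','s8');tt=snap('top','t8')
g=lambda i:(255*(i/255.)**.6).astype('u1')
A=cv2.resize(g(c['frame'][100:260,180:370]),None,fx=2.4,fy=2.4,interpolation=cv2.INTER_CUBIC)
B=cv2.resize(g(t['frame'][165:245,170:245]),None,fx=4.4,fy=4.4,interpolation=cv2.INTER_CUBIC)
n=min(len(A),len(B));m=np.hstack([A[:n],B[:n]]);print(A.shape,B.shape,m.shape);cv2.imwrite('pics/w8c.png',m)
E
```

```text
time: 26.55
eef_pos: [0.5315, -0.19, 0.3641]
tcp_rot: [-0.704, -0.07, 0.07, 0.704]
contact_force: [0.2, 0.5, -0.4]
gripper_width: 1.0
(384, 456, 3) (352, 330, 3) (352, 786, 3)
```

View pics/w8c.png

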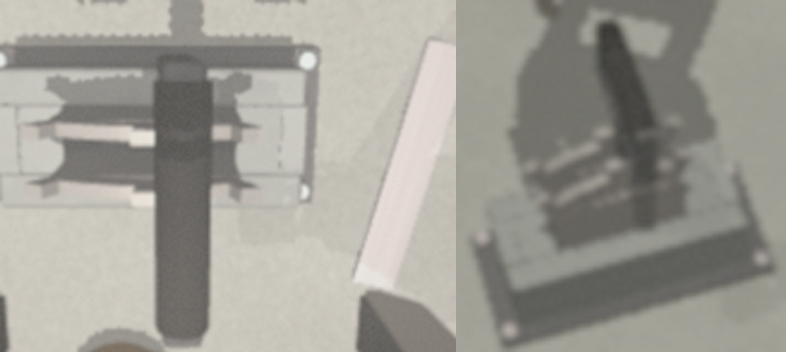

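The last picture shows the lever nearly upright, with the bar at columns 155 to 211. The high wall between idle and the first notch is at 130 to 155 on its left, and the second notch and end tooth are at 211 to 255 on its right, so the pin is in the first notch. I have no pictures left, so I'll check the depth by touch. When home, the bar's top should be at z ≈ 0.2666, against 0.281 if it rested on a wall.

```bash
python3 -m creep '[[[0,0.5,0,0,0,0,255],[0,1,0,0,0,0,255],[0,1.4,0,0,0,0,255],[0,1.5,0,0,0,0,255],[0,1.5,0,0,0,0,255],[0,1.56,0,0,0,0,255],[0,1.62,0,0,0,0,255],[0,1.68,0,0,0,0,255],[0,1.74,0,0,0,0,255],[0,1.78,0,0,0,0,255],[0,1.78,0,0,0,0,255]]]'; python3 -m creep '[[[0,0.04,0,0,0,0,255],[0,0.08,0,0,0,0,255],[0,0.08,0,0,0,0,255]]]'; python3 -m creep '[[[0,0.04,0,0,0,0,255],[0,0.06,0,0,0,0,255],[0,0.06,0,0,0,0,255]]]'
```

```text
time: 28.08
eef_pos: [0.5315, -0.19, 0.275]
tcp_rot: [-0.704, -0.07, 0.07, 0.704]
contact_force: [0.0, 0.3, -0.3]
gripper_width: 0.008
time: 28.45
eef_pos: [0.5315, -0.19, 0.2709]
tcp_rot: [-0.704, -0.07, 0.07, 0.704]
contact_force: [0.0, 0.0, -0.6]
gripper_width: 0.008
time: 28.82
eef_pos: [0.5316, -0.19, 0.268]
tcp_rot: [-0.704, -0.07, 0.07, 0.704]
contact_force: [0.6, 0.1, 0.0]
gripper_width: 0.002
```

No contact down to 0.268, so the lift is under 1.5 mm. The lever is fully home. Retreat, then a numeric check that the counter still reads the same before handing in.

```bash
python3 -m creep '[[[0,-0.6,0,0,0,0,200],[0,-1.4,0,0,0,0,100],[0,-2.2,0,0,0,0,0],[-1,-2.4,0,0,0,0,0],[-2,-2.4,0,0,0,0,0],[-2.6,-2.4,0,0,0,0,0],[-2.6,-2.4,0,0,0,0,0],[-2.6,-2.4,0,0,0,0,0]]]'
python3 - <<'E'
from h import *
t=snap('top','t9');a=cv2.imread('pics/t9.png').astype(int)
def dark(n,z):
    im=cv2.imread(f'pics/{n}.png');c=cal(n);u,v=map(int,proj(c,[.558,.206,z]));g=im[v-14:v+15,u-14:u+15].max(2);m=(g<60)
    p=np.argwhere(m)[:,::-1].astype(np.float32);(mx,my),(w,h),an=cv2.minAreaRect(p);return mx+u-14,my+v-14,w,h,an
for n in('t8','t9'):print(n,np.round(dark(n,.1),1))
b=cv2.imread('pics/t0.png').astype(int);b8=cv2.imread('pics/t8.png').astype(int)
for nm,(x0,x1,y0,y1) in dict(parcel=(148,218,125,170),film=(238,270,122,172),tape=(310,345,128,162),rule=(260,280,185,258),mug=(392,435,175,210),block=(400,427,248,290),squeegee=(113,145,220,290),dial=(188,210,183,200)).items():
    print(nm,(np.abs(b-a)[y0:y1,x0:x1].max(2)>60).mean().round(3))
E
```

```text
time: 29.82
eef_pos: [0.4045, -0.2156, 0.3882]
tcp_rot: [0.704, 0.07, -0.07, -0.704]
contact_force: [0.0, 1.0, 0.2]
gripper_width: 0.816
t8 [198.3 209.7  21.2  14.5  54.5]
t9 [198.3 209.7  21.2  14.5  54.5]
parcel 0.0
film 0.0
tape 0.0
rule 0.0
mug 0.002
block 0.821
squeegee 0.0
dial 0.051
```

```bash
python3 - <<'E'
from h import *
b=cv2.imread('pics/t0.png').astype(int);b8=cv2.imread('pics/t4.png' if 0 else 'pics/t8.png').astype(int)
hs=lambda n:cv2.inRange(cv2.cvtColor(cv2.imread(f'pics/{n}.png'),cv2.COLOR_BGR2HSV)[245:295,395:435],(8,100,60),(30,255,255))
for n in('t0','t8','t9'):
    m=hs(n);p=np.argwhere(m);print(n,len(p),p.mean(0) if len(p) else None)
b=ray(cal('s0'),0,0)
hs2=lambda n:cv2.inRange(cv2.cvtColor(cv2.imread(f'pics/{n}.png'),cv2.COLOR_BGR2HSV)[170:215,128:160],(8,100,60),(30,255,255))
for n in('s0','s8'):
    p=np.argwhere(hs2(n));print(n,len(p),p.mean(0) if len(p) else None)
ctrl.sign_off()
E
```

```text
t0 545 [23.37247706 18.85504587]
t8 549 [23.36429872 18.76867031]
t9 0 None
s0 296 [22.97972973 15.84797297]
s8 297 [23.02356902 15.83838384]
the job is handed in; nothing more can be done
```

I set the counter to 4, then put the lever in the first narrow notch and let go. The job was handed in shortly after 30 s on the robot's clock.

**Counter:** I did this first, with the lever still in its idle pocket. The first turn left the 4 about 0.03 rad short. I gripped the knob again and corrected it, and the 4 then sat centred in the window (numeral centre at column 299, window centre at 298.5). After the lever work I checked the knob again from the top camera. It had not moved between the last two pictures.

**Lever:** I lifted it 22 mm and swung it towards the first notch. My first lowering landed on a wall edge with a reading of about 40 N, so I raised it, moved 6 mm further and lowered it into the notch.
- **Right notch:** I felt walls on both sides, with 10.7 mm of play at the handle where the narrow notch should give about 10. The last picture shows the idle wall on one side of the lever and the second notch on the other.
- **Fully home:** after letting go, I lowered the closed fingers to z = 0.268 and touched nothing, which puts the lift under about 1.5 mm.
- **Disagreement:** while gripped, the lever bottomed out 3 to 4 mm higher than I had calculated. I put this down to the bar slipping slightly in the pads.

**Other things on the bench:** the top and scene pictures show none of the bystanders moved. The last top picture could not show the block because the arm covers it. It had not moved in the pictures taken just before, after the lever was let go. The robot was clear of everything when I handed in.

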